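Run the sample carrier out over the imager and hold it

ROBOT

A 6-joint arm with a two-finger parallel gripper is mounted at the origin on the work surface. World frame = base frame: x ahead of the robot, y to its left, z up, the work surface at z = 0. Lengths are in m, angles in degrees, forces in N, time in s.
With the tool pointing down it reaches from about 0.325 to 0.75 m from the base axis. Payload 7.6 kg.
Tool frame: the origin (TCP) lies midway between the tips of the shut fingers; the grasp point (between the pads) lies 19 mm behind it (arm.grasp_offset is the distance from the TCP to the grasp point, in m); z points along the fingers, y is the line along which they close (so a half turn about z gives the same grasp; the last joint's range is limited). The gripper opens to 85 mm and grips with 20 to 120 N. Pads are 22 mm wide; open, the fingers measure 114 mm over their backs; the gripper's body (76 mm by 85 mm) begins 54 mm behind the grasp point. The pads swing forward as they close: fully open they stand 13 mm farther back than shut.
Start: joints at [-4.028, 2.991, 80.254, -0, 96.75, -4.028], TCP at [0.525, 0, 0.193] pointing down, gripper open.
Joint ranges: [-166.34, 166.34], [-52.06, 124.39], [6.96, 135.62], [-60.46, 240.46], [14.63, 156.25], [-167.68, 167.68]. Speed limits (degrees/s): [147.25, 147.25, 172.46, 180, 180, 180].

INTERFACE

Orientations are given as [roll, pitch, yaw] about the fixed x, y, z axes, in that order (R = Rz(yaw) Ry(pitch) Rx(roll)).
In Python, from station import observe, cams, arm gives the robot as it stands.
- The arm moves only by the shell command python3 -m pendant 'ROWS' [FORCE]. ROWS is JSON, one flat list of numbers, 7 for each row, row after row: the shift along the tool's x, y, z in m, then the turn, a rotation vector about the tool's x, y, z in degrees, then the opening, from 0 (shut) to 1 (fully open). In form: [x, y, z, ax, ay, az, gripper, x, y, z, ax, ay, az, gripper, ...]. A call has exactly 8 rows; each row is the pose to reach, as a shift and turn from the pose commanded when the call began, along the tool's axes at that moment; what a row does not reach only later rows make up. A row lasts 1/12 s, in which the tool goes at most 41.7 mm and 7.16 degrees, less where a joint would pass 70% of its speed; a pose out of reach is approached as far as the arm can. A call with a gripper value outside its range is refused whole. The fingers move at their own pace and stop on an object; FORCE is the grip in N (left out, the last holds). Time passes only in rows, so rows that repeat a pose let the fingers close, or fill a call up. It gives the time, the measured TCP pose, the force, the opening and the grip force at its end, in the units of the state.
- observe(): the state, without advancing time (a new reading comes with each control period).
- cams.snapshot(name): name is "scene" or "side" or "wrist"; returns a dict with "color" (420x560x3 uint8, red, green, blue), "z_map" (420x560 float32, m along the optical axis (not along the pixel's ray), 0 where there is no reading), "intrinsics" (3x3 intrinsics, pixels), "R" (3x3) and "t" (3): a world point X has camera coordinates R X + t; the wrist camera has in their place "hand_eye" (4x4, takes a point from camera to tool coordinates, whose origin is the TCP and whose axes are the flange's). Camera axes: x right, y down, z forward; pixel columns grow to the right and rows downward; lengths in m; the calibration is good to about 2 mm. A picture is of the moment at which its call begins: read the wrist's pose just before it.
- arm.job_done(): hands the job in; it is judged then, once.
The state is a dict: "clock": time; "joint_positions": joint angles; "joint_vel": joint speeds; "tau": joint torques, N m; "ee_pos": TCP position; "orientation": TCP orientation; "contact_force": force on the tool from outside, world axes, zero at the start; "torque": the same for the moment, N m; "finger_gap": opening from 0.0 (shut) to 1.0 (fully open); "gripper_force": force on a finger pad.
Only numpy, scipy, OpenCV 4.12 (cv2) and the standard library are available. Lean on these libraries where they do the work, as an engineer would, in place of code of your own. Each camera call takes 0.05 s, during which the arm holds its last target. There are 200 camera calls.

TASK

On the inspection bench, swing the gate lever beside the slide bed until its pointer rests in the notch of the notch block, which opens the way. Then slide the carrier plate along its bed, without lifting it off, out over the imager until its leading edge is in line with the index pointer. It will tip if left alone, so finish while still holding it: keep it level, on the bed, and steady at the mark, and leave the other things on the bench where they are.

Things in the scene. Friction and masses are not known exactly. Their poses are not given: they have to be found in the camera images.
- ledge: slide bed: fixed black block 240 mm long (x) by 130 mm wide (y), top 60 mm above the table, with two steel guide strips 12 mm wide, 12 mm high, 105 mm apart. Origin: centre of its underside, at table height. The carrier slides along the bed's own +x (away from the robot, turned up to 0.25 rad either way), out over the edge at x = +120 mm.
- carrier: loose aluminium plate 220 (x) by 100 (y) by 8 mm, about 0.45 kg, lying between the guides. Towards its leading edge (x = +110 mm) it has a window under a blue knurled ring 80 mm across, 14 mm high (centre x = +60 mm); near its rear end a black square knob. Origin: centre of the underside. Centre of mass near x = +10 mm: it tips once about 100 mm overhangs the bed.
- carrier_nose (a point): middle of the carrier's leading edge, at its top face (x = +110 mm, height 8 mm in the carrier); always 190 mm ahead of the knob.
- carrier_knob (a point): point in the carrier's black knob at which to grip it, 13 mm below the knob's top: upright block 26 mm by 26 mm, sides parallel to the plate's, 40 mm tall above the plate (top 108 mm above the table).
- imager: fixed upward-looking camera in a dark finned box, lens top 42 mm above the table, standing beyond the end of the bed; the carrier passes 18 mm above it. Its base also carries the index pointer. Origin: under the lens, at table height; its x is parallel to the bed's x. How far it stands from the bed varies by 30 mm.
- mark (a point): tip of the index pointer: a thin level steel finger (4 mm thick, 38 mm long, underside 73 mm above the table) on a post left (+y of the bed) of the carrier's way, pointing across at it, 6 mm clear of the plate's side. The leading edge must come in line with this finger along the slide direction (an overhang of 120 to 150 mm).
- gate (a joint): angle of the gate lever, rad, about a vertical axis at the right far corner of the bed: 0 = blade square across the carrier's way; grows clockwise seen from above, the blade swinging outwards, the handle back towards the robot; stop at 1.75. It stays where it is left (friction 0.12 N m). It starts at 0 to 0.2; the notch lies at 1.05 to 1.45.
- lever_hinge (a point): on the lever's vertical axis, 79.5 mm above the table.
- lever_grip (a point): gripping point on the lever's handle: an upright black round post 18 mm in diameter, from 84 to 130 mm above the table, 65 mm from the axis; the point is on its centreline, 115 mm above the table.
- lever_tip (a point): the point of the lever: the end of a 6 mm wide pointer in line with the handle, 90 mm from the axis, 79.5 mm above the table.
- notch (a point): middle of the notch, at the height of the lever's point and 90 mm from the axis: a 20 mm gap between two raised black teeth, tops 73.5 mm above the table, just below the pointer's path, on a radial arm of the notch block. Where round the axis it is set varies.
- spare_ring: bystander: loose blue ring, 90 mm across, 16 mm high, lying on the table right of the bed; origin at its underside
- gauge: bystander: steel plug, 28 mm across, 32 mm high, standing right beside the bed; origin at its underside
- driver: bystander: screwdriver lying left beside the bed; origin underneath
- pot: bystander: small lidded jar, 48 mm across, 55 mm high; origin at its underside
- spanner: bystander: spanner lying at the right; origin underneath
- tray: bystander: shallow grey tray 140 by 200 by 30 mm at the left; origin at its underside
- lens: bystander: black lens barrel 40 mm across, 45 mm high, standing right of the lever; origin at its underside
Things that resemble listed ones, but are neither listed nor needed, are in the scene too. Of the things like the carrier, leave any that is brown or turquoise; of the rest the larger one is meant.

How it is judged (in metres and radians):
On the way:
1. the lever's pointer is in the notch, while the carrier still lies on its bed (horizontal distance between lever_tip and notch below 0.007 m and x of carrier_nose in the frame of ledge below 0.15 m), for 0.3 s.
At the end, for the whole second after the job is handed in: Lever point within 7 mm of the notch middle; carrier's leading edge within 6 mm of the index pointer along the slide; carrier level within 0.05 rad, resting on the bed, clear of the imager, still, and held by the fingers (over 1 N) (horizontal distance between lever_tip and notch below 0.007 m and x of carrier_nose in the frame of mark between -0.006 and 0.006 m and angle between carrier's own z axis and vertical below 0.05 rad and z of carrier in the frame of ledge below 0.066 m and contact force between carrier and ledge above 0.3 N and contact force between the fingers and carrier above 1 N and contact force between carrier and imager below 0.1 N and linear speed of carrier below 0.02 m/s); the arm keeps its last pose, push and grip.
It fails at once if the carrier tips (more than 0.12 rad) (angle between carrier's own z axis and vertical above 0.12 rad).
It fails at once if the carrier is lifted off the bed (by more than 12 mm) (z of carrier in the frame of ledge above 0.072 m).
It fails at once if another thing on the bench is moved more than 25 mm (distance of any of spare_ring, gauge, driver, pot, spanner, tray, lens from where it was at the start of the episode above 0.025 m).
It also fails if it takes over 53 s, if anything falls off the work surface, if the arm or the gripper's body presses on something with over 40 N, if the wrist force passes 120 N, or if a joint passes its speed limit or range.

## Working session

There is one attempt and no reset: what is moved stays moved. The work goes in short steps, Python scripts to look and compute and a shell command to move; the robot and the scene stay as the last step left them, time stands still between calls to the robot, and variables do not carry over. Pictures are saved under pics/ and viewed, at most 10 in all, crops included, and the job is handed in when it is done.

```bash
mkdir -p pics; ls; cat > h.py <<'E'
import numpy as np, cv2
from station import observe, cams, arm
from scipy.spatial.transform import Rotation as Ro
def tool():
    o=observe(); return Ro.from_euler('xyz',o['orientation'],degrees=True).as_matrix(), np.array(o['ee_pos'])
def snap(n):
    T=tool() if n=='wrist' else None
    s=cams.snapshot(n)
    if n=='wrist':
        H=np.array(s['hand_eye']); Rw=T[0]@H[:3,:3]; c=T[0]@H[:3,3]+T[1]
    else:
        Rw=np.array(s['R']).T; c=-Rw@np.array(s['t'])
    d=dict(img=s['color'],z=s['z_map'],K=np.array(s['intrinsics']),Rw=Rw,c=c); return d
def save(d,f): 
    np.savez('pics/'+f+'.npz',**d); cv2.imwrite('pics/'+f+'.png',d['img'][:,:,::-1])
def load(f): return dict(np.load('pics/'+f+'.npz'))
def ray(d,u,v): return d['Rw']@np.linalg.inv(d['K'])@np.array([u,v,1.])
def onz(d,u,v,h):
    r=ray(d,u,v); return d['c']+r*(h-d['c'][2])/r[2]
def depth(d,u,v):
    z=d['z'][int(v),int(u)]; return d['c']+ray(d,u,v)*z
def tri(d1,p1,d2,p2):
    a=ray(d1,*p1);b=ray(d2,*p2)
    s=np.linalg.lstsq(np.c_[a,-b],d2['c']-d1['c'],rcond=None)[0]
    P=d1['c']+a*s[0];Q=d2['c']+b*s[1]; return (P+Q)/2,np.linalg.norm(P-Q)
def cloud(d):
    v,u=np.mgrid[:420,:560]; P=np.stack([u,v,np.ones_like(u)],-1)@np.linalg.inv(d['K']).T*d['z'][...,None]
    return P@d['Rw'].T+d['c']
E
python3 - <<'E'
from h import *
o=observe(); print(o['clock'],o['ee_pos'],o['orientation'])
ims=[]
for n in ['scene','side','wrist']:
    d=snap(n); save(d,n+'0'); print(n,d['c'].round(3),d['Rw'][:,2].round(2),(d['z']>0).mean())
E
```

```text
pics
0.0 [5.24643669e-01 4.89640172e-05 1.92573358e-01] [-1.79912151e+02 -6.51546610e-03  9.00005113e+01]
scene [ 1.207 -0.436  1.197] [-0.5   0.31 -0.81] 0.9958971088435374
side [ 0.276 -1.075  0.777] [ 0.18  0.84 -0.52] 0.9959736394557823
wrist [0.525 0.068 0.372] [-0.   -0.27 -0.96] 0.9957908163265307
```

View pics/scene0.png

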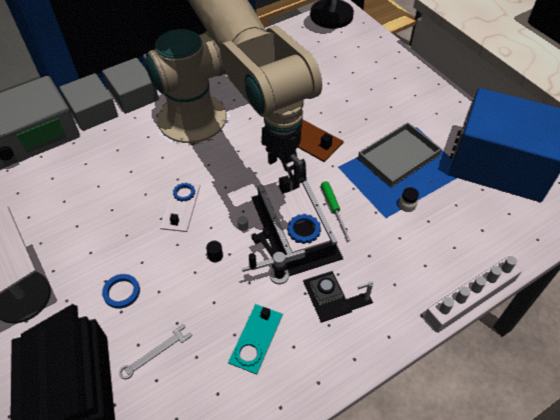

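View pics/side0.png

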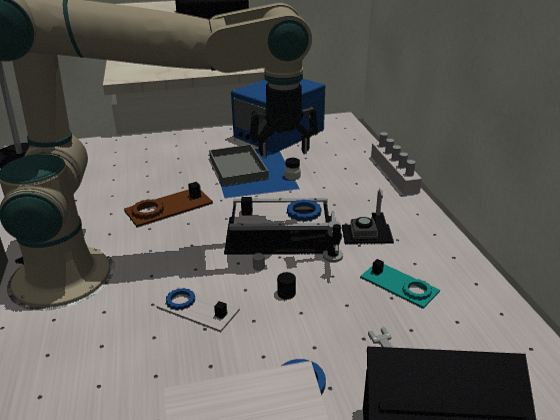

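View pics/wrist0.png

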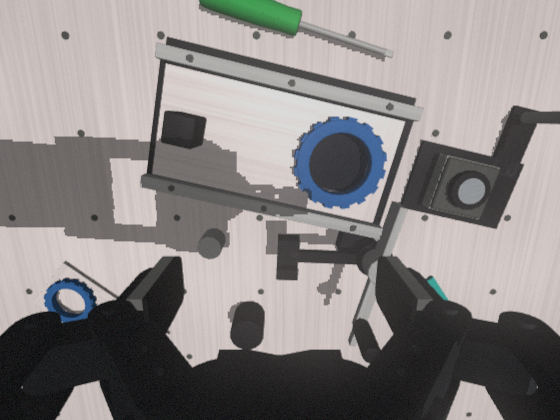

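Wrist view: the bed with the carrier (knob (183,130), ring (340,162)), imager (470,190), lever hinge (373,258), handle post (366,338), and notch block arm ending at (288,257). Candidates for the carrier, in scene pixels: plate on bed (300,225), small silver plate (178,205), brown (318,140), turquoise (255,340). I choose the plate on the bed, because it is the larger of the two that are neither brown nor turquoise. Now a close crop to check it.

```bash
python3 - <<'E'
from h import *
w=load('wrist0')['img'];s=load('scene0')['img']
a=cv2.resize(w[195:365,260:430],(400,400),interpolation=cv2.INTER_CUBIC)
b=cv2.resize(s[170:330,215:375],(400,400),interpolation=cv2.INTER_CUBIC)
cv2.imwrite('pics/crop1.png',np.clip(np.hstack([a,b])[:,:,::-1]*1.3,0,255))
E
```

```text
[ WARN:0@0.371] global loadsave.cpp:1063 imwrite_ Unsupported depth image for selected encoder is fallbacked to CV_8U.
```

View pics/crop1.png

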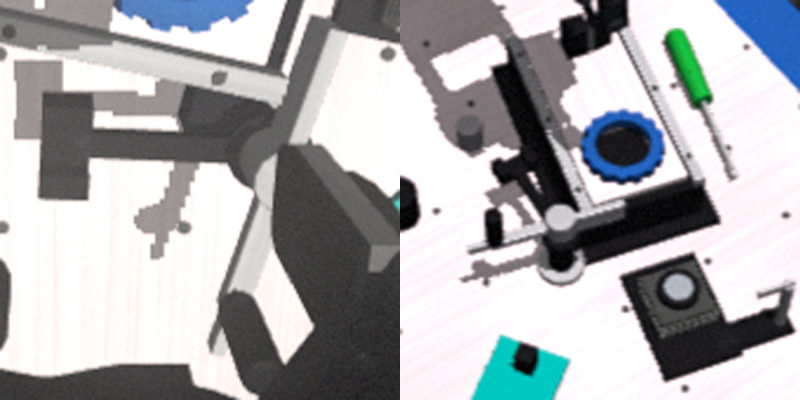

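The crop confirms the silver plate with the blue ring and black knob on the black bed. The lever's pointer is at left crop (215,345), its post at (260,350), and the notch teeth at (65,145). Next, a second wrist view from a different place.

```bash
python3 -m pendant '[-0.025,0,-0.02,0,0,0,1, -0.05,0,-0.04,0,0,0,1, -0.075,0,-0.06,0,0,0,1, -0.1,0,-0.08,0,0,0,1, -0.1,0,-0.08,0,0,0,1, -0.1,0,-0.08,0,0,0,1, -0.1,0,-0.08,0,0,0,1, -0.1,0,-0.08,0,0,0,1]'
python3 - <<'E'
from h import *
d=snap('wrist'); save(d,'wrist1')
cv2.imwrite('pics/w1.png',cv2.resize(d['img'],(800,600),interpolation=cv2.INTER_CUBIC)[:,:,::-1])
E
```

```text
clock: 0.82
ee_pos: [0.5247, -0.099, 0.2719]
orientation: [-179.9, -0.0, 90.1]
contact_force: [-0.3, 0.3, 0.1]
finger_gap: 1.0
gripper_force: 0.0
```

View pics/w1.png

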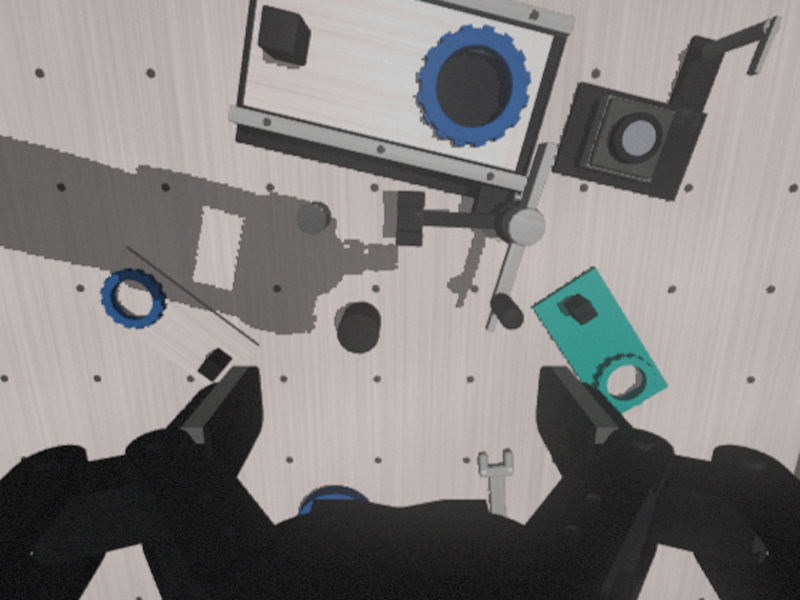

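Wrist view 2 (800x600): knob (285,35), hinge cap (522,226), pointer (490,328), handle post (507,310), notch teeth (408,218), lens (638,138), index finger from (775,20) to its tip at (755,72), and the gauge and lens barrel at (313,217) and (358,327). I'll measure these by depth in both views.

```bash
cat > m.py <<'E'
from h import *
np.set_printoptions(precision=4,suppress=True)
for f in ['wrist1','wrist0','scene0']:
    d=load(f); P=cloud(d); I=d['img'].astype(int); X,Y,Z=P[...,0],P[...,1],P[...,2]
    val=d['z']>0; dark=I.max(-1)<90; print(f)
    hsv=cv2.cvtColor(d['img'],cv2.COLOR_RGB2HSV)
    # knob top
    def rep(n,m,box=None):
        k,l,st,c=cv2.connectedComponentsWithStats(m.astype(np.uint8))
        for i in range(1,k):
            if st[i,4]>15:
                q=P[l==i]; print(' ',n,'px',c[i].round(),st[i,4],'med',np.median(q,0),'mean',q.mean(0),'r',cv2.minAreaRect(q[:,:2].astype(np.float32)))
    reg=val&(X>.35)&(X<.8)&(Y>-.25)&(Y<.15)
    if f=='wrist0' or f=='scene0': reg&=~((abs(Y)<.06)&(Z>.14))
    rep('knobtop',reg&(abs(Z-.108)<.006)&(Y>-.06)&(X<.6))
    rep('posttop',reg&(Z>.122)&(Z<.14)&(Y<-.05))
    rep('teeth',reg&(abs(Z-.0735)<.004)&dark&(Y<-.02))
    rep('strips',reg&(abs(Z-.072)<.004)&~dark)
    rep('lever',reg&(abs(Z-.0825)<.005)&(Y<0)&~dark)
    rep('finger',reg&(Z>.07)&(Z<.085)&(X>.68))
    rep('plate',reg&(abs(Z-.068)<.003)&~dark)
E
python3 m.py
```

```text
wrist1
  knobtop px [195.  20.] 838 med [0.444  0.0582 0.1067] mean [0.4439 0.0581 0.1066] r ((0.4433715343475342, 0.05848769098520279), (0.02611539326608181, 0.026514263823628426), 76.39212799072266)
  posttop px [358. 221.] 224 med [ 0.6071 -0.1368  0.1282] mean [ 0.6072 -0.1368  0.1279] r ((0.6077225208282471, -0.13730394840240479), (0.016250737011432648, 0.01647600345313549), 82.36202239990234)
  teeth px [365. 136.] 107 med [ 0.6259 -0.0516  0.0732] mean [ 0.6227 -0.0516  0.0734] r ((0.6219614744186401, -0.05242496356368065), (0.06716155260801315, 0.00911448523402214), 67.60636138916016)
  teeth px [288. 139.] 186 med [ 0.5342 -0.0552  0.0723] mean [ 0.5337 -0.0551  0.0724] r ((0.5331891775131226, -0.05523303896188736), (0.01143502164632082, 0.020872917026281357), 89.04500579833984)
  teeth px [286. 166.] 179 med [ 0.5321 -0.0865  0.0722] mean [ 0.5317 -0.0868  0.0722] r ((0.5315707921981812, -0.08666358143091202), (0.012011903338134289, 0.0201652143150568), 89.20807647705078)
  strips px [364.   9.] 938 med [0.6144 0.0789 0.0709] mean [0.6133 0.0784 0.0708] r ((0.60373789072036
[... 7259 characters left out ...]
0.107   0.0845] r ((0.6146565675735474, -0.10737131536006927), (0.04404206573963165, 0.014259720221161842), 78.27643585205078)
  finger px [366. 285.] 58 med [0.7917 0.0598 0.0794] mean [0.7919 0.0589 0.0789] r ((0.7924923300743103, 0.05829516053199768), (0.03956417366862297, 0.012476077303290367), 82.09697723388672)
  plate px [294. 212.] 1139 med [0.5077 0.0386 0.069 ] mean [0.518  0.0396 0.0688] r ((0.520449161529541, 0.04023054614663124), (0.12091374397277832, 0.22341351211071014), 76.05525207519531)
  plate px [321. 222.] 32 med [0.5826 0.0786 0.0685] mean [0.5832 0.0796 0.0686] r ((0.580783486366272, 0.08063190430402756), (0.011710820719599724, 0.041024718433618546), 78.29967498779297)
```

```bash
python3 - <<'E'
from h import *
np.set_printoptions(precision=4,suppress=True)
u=np.array([np.cos(np.radians(-12.95)),np.sin(np.radians(-12.95))]);v=np.array([-u[1],u[0]]);B=np.array([.522,.0405])
for f in ['wrist1','wrist0','scene0']:
    d=load(f);P=cloud(d);X,Y,Z=np.moveaxis(P,-1,0)
    m=(d['z']>0)&(Z>.083)&(Z<.1)&(np.hypot(X-.623,Y+.074)<.03)
    if m.sum()>20: print(f,'cap',m.sum(),np.median(P[m],0),cv2.minEnclosingCircle(P[m][:,:2].astype(np.float32)))
    m=(d['z']>0)&(Z>.07)&(Z<.084)&(X>.7)&(X<.85)&(Y>0)&(Y<.12)
    q=(P[m][:,:2]-B)@np.c_[u,v]; z=P[m][:,2]
    if m.sum()>10:
        print(f,'finger',len(q),'across',q[:,1].min(),q[:,1].max())
        for a in np.arange(.05,.11,.006):
            k=(q[:,1]>=a)&(q[:,1]<a+.006)
            if k.any(): print('  %.3f'%a,k.sum(),np.percentile(q[k,0],[2,50,98]),z[k].min(),z[k].max())
    m=(d['z']>0)&(abs(Z-.0675)<.002)&(X<.66)&(d['img'].min(-1)>100)
    q=(P[m][:,:2]-B)@np.c_[u,v]; k=abs(q[:,1]+0.0)<.045; print(f,'nose',np.percentile(q[k,0],[0.5,99.5]))
E
```

```text
wrist1 cap 744 [ 0.624  -0.0735  0.0904] ((0.6226876974105835, -0.07387442886829376), 0.029946977272629738)
wrist1 finger 445 across 0.0556161190977425 0.09446734776510521
  0.050 3 [0.2572 0.2575 0.2584] 0.07638416979812856 0.08206934101799956
  0.056 62 [0.2562 0.2578 0.2613] 0.07088282604381146 0.08245968900206885
  0.062 60 [0.2562 0.2575 0.2611] 0.07210712307691969 0.08269988768822684
  0.068 60 [0.2564 0.2573 0.2607] 0.0721111338330519 0.08261139502586756
  0.074 59 [0.2564 0.2575 0.2608] 0.07071686635210733 0.08245103913732865
  0.080 89 [0.2531 0.2567 0.2606] 0.07002372625330483 0.08251263672521592
  0.086 93 [0.2525 0.2565 0.2646] 0.07016357085067426 0.08309390478054773
  0.092 19 [0.2554 0.2578 0.2606] 0.07497622904268786 0.08234459100801261
wrist1 nose [-0.1099  0.1085]
wrist0 cap 397 [ 0.6161 -0.0675  0.0862] ((0.6231493949890137, -0.07394944131374359), 0.029734255746006966)
wrist0 nose [-0.1102  0.1083]
scene0 cap 168 [ 0.6247 -0.0751  0.0911] ((0.6238421201705933, -0.07463760673999786), 0.029407134279608727)
scene0 finger 55 across 0.0578593124549266 0.097411335521741
  0.056 6 [0.2565 0.2573 0.2599] 0.07371356305887744 0.08389843906312366
  0.062 8 [0.2547 0.2581 0.2614] 0.07038851764955556 0.08272369831624826
  0.068 5 [0.2564 0.2588 0.2598] 0.07320871682477437 0.07937936781714527
  0.074 7 [0.2561 0.2594 0.261 ] 0.07641267226910697 0.0839594056545212
  0.080 9 [0.2569 0.26   0.2635] 0.07045897102327059 0.08316600877021663
  0.086 13 [0.2523 0.2607 0.265 ] 0.07078707616377167 0.08210269562906558
  0.092 7 [0.2541 0.2589 0.2612] 0.07835070138739453 0.08331005907876388
scene0 nose [-0.0775  0.1081]
```

Measurements agree across views: bed yaw −12.95°, hinge (0.6235,−0.074), post (0.6075,−0.137), notch (0.5327,−0.0708) at 0.0905 m from the hinge, knob (0.4434,0.0585), and about 0.150 m of travel to the mark. Going to the lever post.

```bash
python3 -m pendant '[-0.013,0.028,0.01,0,0,5,1, -0.026,0.056,0.02,0,0,10,1, -0.038,0.083,0.04,0,0,14,1, -0.038,0.083,0.07,0,0,14,1, -0.038,0.083,0.1,0,0,14,1, -0.038,0.083,0.135,0,0,14,1, -0.038,0.083,0.165,0,0,14,1, -0.038,0.083,0.176,0,0,14,1]' 30
python3 -m pendant '[0,0,0,0,0,0,1, 0,0,0,0,0,0,0.6, 0,0,0,0,0,0,0.3, 0,0,0,0,0,0,0, 0,0,0,0,0,0,0, 0,0,0,0,0,0,0, 0,0,0,0,0,0,0, 0,0,0,0,0,0,0]' 30
```

```text
clock: 1.53
ee_pos: [0.6052, -0.1361, 0.0908]
orientation: [-179.4, -0.0, 76.1]
contact_force: [-0.7, 0.5, -1.3]
finger_gap: 0.996
gripper_force: 0.0
clock: 2.2
ee_pos: [0.6082, -0.138, 0.0978]
orientation: [180.0, 0.0, 76.0]
contact_force: [-0.3, -0.0, 0.5]
finger_gap: 0.002
gripper_force: 0.0
```

```bash
python3 - <<'E'
from h import *
d=snap('wrist'); save(d,'wrist2'); s=snap('side'); save(s,'side2')
P=cloud(s);X,Y,Z=np.moveaxis(P,-1,0)
a=cv2.resize(d['img'][120:400,140:420],(400,400),interpolation=cv2.INTER_CUBIC)
b=cv2.resize(s['img'][180:300,260:380],(400,400),interpolation=cv2.INTER_CUBIC)
cv2.imwrite('pics/crop2.png',np.hstack([a,b])[:,:,::-1])
E
```

```text
(no output)
```

View pics/crop2.png

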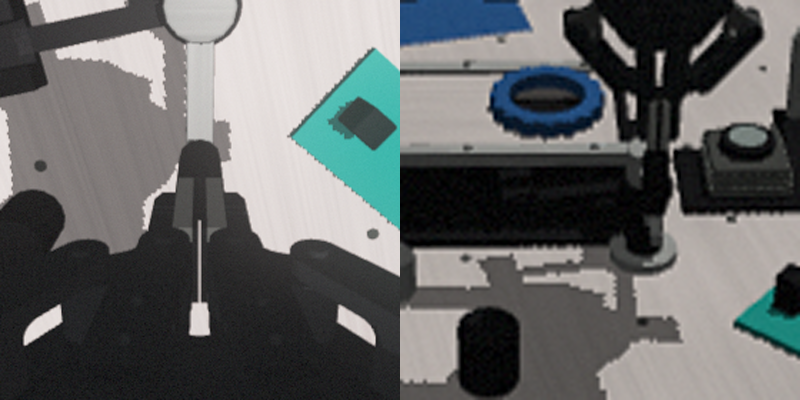

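```bash
python3 - <<'E'
from h import *
np.set_printoptions(precision=4,suppress=True)
d=load('wrist2');P=cloud(d)
for v in range(205,300,6): print(v,P[v,280],d['img'][v,280],P[v,272],P[v,288])
print(observe())
E
```

```text
205 [ 0.612  -0.1233  0.0836] [193 190 189] [ 0.6071 -0.1224  0.0826] [ 0.6169 -0.1244  0.0842]
211 [ 0.611  -0.1275  0.0823] [194 193 191] [ 0.6062 -0.126   0.0831] [ 0.6159 -0.1284  0.0832]
217 [ 0.6104 -0.1298  0.0871] [145 142 141] [ 0.6052 -0.1298  0.0832] [ 0.615  -0.1324  0.0828]
223 [ 0.6104 -0.1296  0.0995] [61 59 57] [ 0.6055 -0.1298  0.0953] [ 0.6146 -0.1328  0.0932]
229 [ 0.6103 -0.1299  0.1091] [56 53 53] [ 0.6057 -0.1299  0.106 ] [ 0.6144 -0.1323  0.1053]
235 [ 0.6103 -0.1298  0.1187] [57 55 53] [ 0.6059 -0.1301  0.1149] [ 0.6142 -0.1322  0.1151]
241 [ 0.6102 -0.1302  0.126 ] [54 52 53] [ 0.606  -0.1303  0.1234] [ 0.6139 -0.1321  0.1238]
247 [ 0.6097 -0.1324  0.1284] [57 57 56] [ 0.6076 -0.1255  0.1432] [ 0.6145 -0.1274  0.1428]
253 [ 0.609  -0.1351  0.1295] [56 54 54] [ 0.6077 -0.1258  0.1492] [ 0.6144 -0.1274  0.1493]
259 [ 0.6082 -0.1383  0.1292] [51 48 48] [ 0.6079 -0.1255  0.1561] [ 0.6142 -0.1272  0.1559]
265 [ 0.6073 -0.1418  0.1286] [47 44 44] [ 0.6078 -0.1263  0.1599] [ 0.6141 -0.1273  0.1611]
271 [ 0.6067 -0.1443  0.13  ] [44 44 42] [ 0.608  -0.1261  0.1655] [
[... 217 characters left out ...]
289 [ 0.5864 -0.2272 -0.0012] [166 159 156] [ 0.6087 -0.1246  0.1818] [ 0.6137 -0.1266  0.1805]
295 [ 0.5848 -0.2336 -0.0014] [165 157 155] [ 0.6082 -0.1266  0.182 ] [ 0.6136 -0.1264  0.1846]
{'clock': 2.3, 'joint_positions': array([-16.1814,  21.4558,  70.0301,   0.0017,  88.5071,  -2.178 ]), 'joint_vel': array([-0.0081,  0.083 ,  0.172 , -0.0279, -0.0149,  0.0364]), 'tau': array([  0.0037, -50.1476, -35.2529,   0.0002,   0.0008,   0.0001]), 'ee_pos': array([ 0.608 , -0.138 ,  0.0975]), 'orientation': array([179.9929,  -0.0014,  75.9966]), 'contact_force': array([0.3048, 0.4771, 0.2825]), 'torque': array([-0.0244, -0.0077, -0.0015]), 'gripper_force': 0.0, 'finger_gap': 0.002278100636369861}
```

```bash
python3 - <<'E'
from h import *
np.set_printoptions(precision=4,suppress=True)
d=load('side2');P=cloud(d)
for v in range(195,240,3):
  print(v,[tuple((P[v,u]*1000).round().astype(int)) for u in range(330,346,3)])
d=load('wrist2');P=cloud(d)
for u in (262,268,274,286,292,298): print(u,[tuple((P[v,u]*1000).round().astype(int)) for v in range(235,262,5)])
d=load('wrist0');P=cloud(d)
print([tuple((P[v,u]*1000).round().astype(int)) for v,u in [(262,170),(258,178),(300,160),(262,390),(300,410)]])
E
```

```text
195 [(np.int64(595), np.int64(-121), np.int64(197)), (np.int64(592), np.int64(-152), np.int64(215)), (np.int64(597), np.int64(-155), np.int64(216)), (np.int64(607), np.int64(-145), np.int64(208)), (np.int64(609), np.int64(-157), np.int64(215)), (np.int64(615), np.int64(-159), np.int64(215))]
198 [(np.int64(699), np.int64(187), np.int64(0)), (np.int64(591), np.int64(-153), np.int64(208)), (np.int64(598), np.int64(-152), np.int64(207)), (np.int64(611), np.int64(-134), np.int64(195)), (np.int64(610), np.int64(-157), np.int64(208)), (np.int64(616), np.int64(-158), np.int64(207))]
201 [(np.int64(592), np.int64(-132), np.int64(189)), (np.int64(593), np.int64(-148), np.int64(198)), (np.int64(598), np.int64(-154), np.int64(200)), (np.int64(612), np.int64(-131), np.int64(186)), (np.int64(610), np.int64(-158), np.int64(201)), (np.int64(616), np.int64(-159), np.int64(201))]
204 [(np.int64(590), np.int64(-139), np.int64(186)), (np.int64(594), np.int64(-147), np.int64(190)), (np.int64(599), np.int64(-152), np.int64(192)), (np.int64(610), np.int64(-139), np.int64(183)), (np.int64(276), np.int64(-1
[... 4487 characters left out ...]
(616), np.int64(-128), np.int64(141)), (np.int64(616), np.int64(-127), np.int64(147)), (np.int64(616), np.int64(-127), np.int64(152)), (np.int64(616), np.int64(-128), np.int64(157))]
298 [(np.int64(616), np.int64(-177), np.int64(-1)), (np.int64(615), np.int64(-182), np.int64(0)), (np.int64(614), np.int64(-187), np.int64(-1)), (np.int64(612), np.int64(-192), np.int64(-1)), (np.int64(618), np.int64(-132), np.int64(143)), (np.int64(618), np.int64(-133), np.int64(147))]
[(np.int64(480), np.int64(12), np.int64(252)), (np.int64(482), np.int64(11), np.int64(248)), (np.int64(482), np.int64(5), np.int64(269)), (np.int64(569), np.int64(12), np.int64(253)), (np.int64(568), np.int64(10), np.int64(278))]
```

Both cameras show the shut fingertips at z≈0.140 while the reported TCP is at 0.0975. The real tips are therefore about 42 mm short of the stated TCP, and the fingers closed above the post. I'll allow for this: open, go 42 mm lower, close again, and check.

```bash
python3 -c "
from h import *; print(arm.grasp_offset)"
python3 -m pendant '[0,0,0,0,0,0,0.5, 0,0,0,0,0,0,1, 0,0,0,0,0,0,1, 0,0,0,0,0,0,1, 0,0,0.015,0,0,0,1, 0,0,0.03,0,0,0,1, 0,0,0.042,0,0,0,1, 0,0,0.042,0,0,0,1]' 30
python3 -m pendant '[0,0,0,0,0,0,0.6, 0,0,0,0,0,0,0.3, 0,0,0,0,0,0,0, 0,0,0,0,0,0,0, 0,0,0,0,0,0,0, 0,0,0,0,0,0,0, 0,0,0,0,0,0,0, 0,0,0,0,0,0,0]' 30
```

```text
0.0187
clock: 2.97
ee_pos: [0.6063, -0.1375, 0.052]
orientation: [-179.7, -0.0, 76.0]
contact_force: [-0.6, -0.3, -0.1]
finger_gap: 1.001
gripper_force: 0.0
clock: 3.63
ee_pos: [0.6083, -0.1381, 0.0561]
orientation: [179.9, 0.0, 76.0]
contact_force: [-0.2, -1.0, 4.6]
finger_gap: 0.205
gripper_force: 29.2
```

```bash
python3 -m pendant '[0.0002,-0.0057,0,0,0,5,0, 0.001,-0.0113,0,0,0,10,0, 0.0022,-0.0168,0,0,0,15,0, 0.0039,-0.0222,0,0,0,20,0, 0.0061,-0.0275,0,0,0,25,0, 0.0087,-0.0325,0,0,0,30,0, 0.0118,-0.0373,0,0,0,35,0, 0.0152,-0.0418,0,0,0,40,0]'
python3 -m pendant '[0.0002,-0.0057,0,0,0,5,0, 0.001,-0.0113,0,0,0,10,0, 0.0022,-0.0168,0,0,0,15,0, 0.0039,-0.0222,0,0,0,20,0, 0.0061,-0.0275,0,0,0,25,0, 0.0087,-0.0325,0,0,0,30,0, 0.0118,-0.0373,0,0,0,35,0, 0.0138,-0.04,0,0,0,38,0]'
```

```text
clock: 4.3
ee_pos: [0.5721, -0.1132, 0.0561]
orientation: [179.9, -0.1, 35.7]
contact_force: [5.8, -0.0, 0.7]
finger_gap: 0.204
gripper_force: 29.4
clock: 4.97
ee_pos: [0.5606, -0.0732, 0.0561]
orientation: [179.9, -0.3, -2.3]
contact_force: [8.8, -3.1, -2.5]
finger_gap: 0.203
gripper_force: 29.3
```

```bash
python3 -m pendant '[0,0,0,0,0,0,0, 0,0,0,0,0,0,0, 0,0,0,0,0,0,0, 0,0,0,0,0,0,0, 0,0,0,0,0,0,0, 0,0,0,0,0,0,0, 0,0,0,0,0,0,0, 0,0,0,0,0,0,0]'
cat > lv.py <<'E'
from h import *
import sys
np.set_printoptions(precision=4,suppress=True)
for n in sys.argv[1:]:
    d=snap(n); save(d,n+'L'); P=cloud(d);X,Y,Z=np.moveaxis(P,-1,0); I=d['img'].max(-1)
    r=np.hypot(X-.6236,Y+.0739)
    m=(d['z']>0)&(Z>.076)&(Z<.087)&(r<.1)&(r>.02)&(X<.62)&(Y<-.04)
    tk=m&(r>.078); print(n,'pointer px',tk.sum(),np.median(P[tk],0) if tk.any() else '', 'rmax',np.percentile(r[m],99.5) if m.any() else '')
    if tk.any(): a=P[tk]; v=np.median(a[:,:2],0)-[.6236,-.0739]; print('  tip est',np.array([.6236,-.0739])+v/np.linalg.norm(v)*.09)
    t=(d['z']>0)&(abs(Z-.0725)<.0035)&(I<90)&(abs(X-.533)<.012)
    for s in (Y>-.071,Y<=-.071):
        k=t&s&(abs(Y+.071)<.03)
        if k.sum()>10: q=P[k]; print('  tooth',k.sum(),cv2.minAreaRect(q[:,:2].astype(np.float32)))
E
python3 lv.py scene side wrist
```

```text
clock: 5.63
ee_pos: [0.5606, -0.0732, 0.0561]
orientation: [180.0, -0.3, -2.0]
contact_force: [7.9, -2.1, -1.0]
finger_gap: 0.204
gripper_force: 29.4
scene pointer px 9 [ 0.5384 -0.0871  0.0779] rmax 0.08973261109833636
  tip est [ 0.5347 -0.0877]
  tooth 17 ((0.5363993048667908, -0.08601679652929306), (0.016618600115180016, 0.009739543311297894), 1.2810206413269043)
side pointer px 29 [ 0.538  -0.0752  0.0812] rmax 0.09255888226665014
  tip est [ 0.5336 -0.0753]
  tooth 27 ((0.5301478505134583, -0.058409497141838074), (0.018486112356185913, 0.015499690547585487), 1.1746888160705566)
  tooth 42 ((0.5308010578155518, -0.0848388820886612), (0.020485874265432358, 0.02573653869330883), 4.063058853149414)
wrist pointer px 0  rmax 0.05914400621716905
```

```bash
python3 -m pendant '[0,-0.0015,0,0,0,0,0, 0,-0.0015,0,0,0,0,0, 0,-0.0015,0,0,0,0,0.6, 0,-0.0015,0,0,0,0,0.6, 0,-0.0015,0,0,0,0,0.6, 0,-0.0015,-0.02,0,0,0,0.6, 0,-0.0015,-0.055,0,0,0,0.6, 0,-0.0015,-0.09,0,0,0,0.6]'
python3 -m pendant '[-0.02,-0.02,-0.02,0,0,0,1, -0.045,-0.04,-0.04,0,0,0,1, -0.07,-0.06,-0.06,0,0,0,1, -0.09,-0.08,-0.07,0,0,0,1, -0.115,-0.1,-0.07,0,0,5,1, -0.115,-0.13,-0.07,0,0,10,1, -0.115,-0.13,-0.07,0,0,13,1, -0.115,-0.13,-0.07,0,0,13,1]'
python3 lv.py scene side wrist
```

```text
clock: 6.45
ee_pos: [0.5576, -0.0708, 0.145]
orientation: [-180.0, 0.2, -2.0]
contact_force: [1.2, -0.6, 0.7]
finger_gap: 0.601
gripper_force: 0.0
clock: 7.12
ee_pos: [0.4479, 0.064, 0.2156]
orientation: [-180.0, -0.0, -14.9]
contact_force: [-0.3, -0.7, -0.3]
finger_gap: 0.998
gripper_force: 0.0
scene pointer px 24 [ 0.5338 -0.0818  0.0779] rmax 0.0991960986956594
  tip est [ 0.5339 -0.0818]
  tooth 26 ((0.53387451171875, -0.08535037934780121), (0.020442986860871315, 0.012787980027496815), 14.691039085388184)
side pointer px 30 [ 0.5376 -0.0737  0.082 ] rmax 0.095244448109048
  tip est [ 0.5336 -0.0736]
  tooth 24 ((0.5284044742584229, -0.060589082539081573), (0.013277953490614891, 0.021020667627453804), 9.070780754089355)
  tooth 44 ((0.5328730940818787, -0.08461965620517731), (0.027709169313311577, 0.02250879816710949), 86.81224060058594)
wrist pointer px 161 [ 0.539  -0.0691  0.0824] rmax 0.09139094006567489
  tip est [ 0.5337 -0.0688]
  tooth 359 ((0.5336981415748596, -0.05858996510505676), (0.018489403650164604, 0.021876810118556023), 88.5218276977539)
  tooth 333 ((0.5321201086044312, -0.08709222078323364), (0.011928289197385311, 0.02120489813387394), 88.38475036621094)
```

```bash
python3 - <<'E'
from h import *
np.set_printoptions(precision=4,suppress=True)
d=load('wristL');P=cloud(d);X,Y,Z=np.moveaxis(P,-1,0)
m=(d['z']>0)&(abs(X-.535)<.012)&(abs(Y+.07)<.035)&(Z>.066)
v,u=np.where(m);print(u.min(),u.max(),v.min(),v.max())
c=d['img'][max(0,v.min()-60):v.max()+60,max(0,u.min()-70):u.max()+120]
print(max(0,v.min()-60),max(0,u.min()-70),c.shape)
cv2.imwrite('pics/crop3.png',cv2.resize(c,None,fx=3,fy=3,interpolation=cv2.INTER_CUBIC)[:580,:790,::-1])
k=(d['z']>0)&(abs(Z-.107)<.005)&(abs(X-.444)<.03)&(abs(Y-.058)<.03)
if k.any(): print('knob',P[k].mean(0),cv2.minAreaRect(P[k][:,:2].astype(np.float32)))
mm=m&(abs(X-.536)<.005)
for y in np.arange(-.1,-.045,.003):
    k=mm&(Y>=y)&(Y<y+.003)
    if k.any(): print('%.3f'%y,k.sum(),np.percentile(Z[k],[5,50,95]),d['img'][k].mean())
E
```

```text
371 421 43 79
0 301 (139, 240, 3)
knob [0.4442 0.0578 0.1067] ((0.4434671998023987, 0.05805635452270508), (0.025350501760840416, 0.026115018874406815), 76.66664123535156)
-0.094 32 [0.0712 0.0724 0.0734] 72.70833333333333
-0.091 40 [0.0713 0.0723 0.0733] 53.725
-0.088 39 [0.0713 0.0721 0.0735] 53.41025641025641
-0.085 51 [0.0677 0.072  0.0734] 51.28104575163399
-0.082 16 [0.0666 0.0697 0.0725] 45.625
-0.076 4 [0.0818 0.0823 0.0831] 81.5
-0.073 39 [0.0812 0.0827 0.0838] 133.95726495726495
-0.070 58 [0.0752 0.0821 0.0837] 110.6264367816092
-0.067 14 [0.0755 0.0794 0.0842] 78.80952380952381
-0.064 8 [0.071  0.0717 0.0728] 50.375
-0.061 36 [0.0713 0.0722 0.0733] 51.75
-0.058 39 [0.0714 0.0724 0.0736] 52.18803418803419
-0.055 37 [0.0707 0.0726 0.0736] 53.288288288288285
-0.052 49 [0.067  0.0713 0.0735] 48.64625850340136
```

View pics/crop3.png

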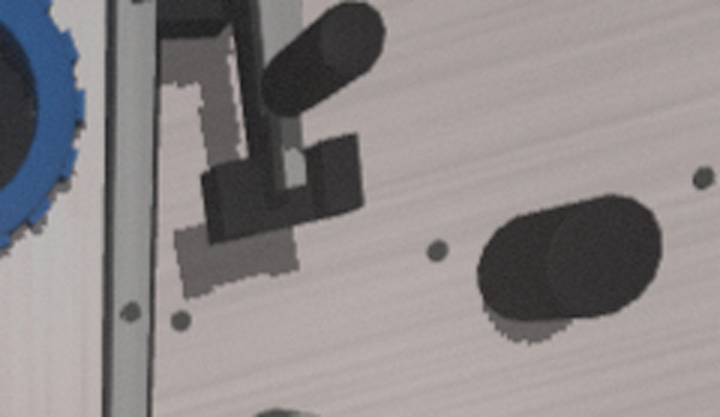

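The pointer is centred in the notch: its top is at y≈−0.0712 and the gap's middle is at −0.0715 (crop (290,170), between teeth at (245,205) and (335,170)). The knob is unmoved. Now I turn the tool so it closes along the slide direction, and go to the knob.

```bash
python3 -m pendant '[-0.0026,0.0067,0.01,0,0,-7,1, -0.0026,0.0067,0.02,0,0,-14,1, -0.0026,0.0067,0.03,0,0,-21,1, -0.0026,0.0067,0.04,0,0,-28,1, -0.0026,0.0067,0.05,0,0,-35,1, -0.0026,0.0067,0.05,0,0,-42,1, -0.0026,0.0067,0.05,0,0,-49,1, -0.0026,0.0067,0.05,0,0,-49,1]'
python3 -m pendant '[0,0,0.01,0,0,-7,1, 0,0,0.02,0,0,-14,1, 0,0,0.03,0,0,-21,1, 0,0,0.04,0,0,-28,1, 0,0,0.04,0,0,-35,1, 0,0,0.04,0,0,-42,1, 0,0,0.04,0,0,-43,1, 0,0,0.04,0,0,-43,1]'
python3 -m pendant '[0,0,0.01,0,0,0,1, 0,0,0.02,0,0,0,1, 0,0,0.03,0,0,0,1, 0,0,0.04,0,0,0,1, 0,0,0.05,0,0,0,1, 0,0,0.06,0,0,0,1, 0,0,0.06,0,0,0,1, 0,0,0.06,0,0,0,1]'
```

```text
clock: 7.93
ee_pos: [0.4442, 0.0562, 0.165]
orientation: [-180.0, 0.0, 34.2]
contact_force: [0.1, -0.7, 0.9]
finger_gap: 1.002
gripper_force: 0.0
clock: 8.6
ee_pos: [0.4444, 0.0566, 0.1255]
orientation: [180.0, 0.0, 76.7]
contact_force: [0.6, -0.2, -0.2]
finger_gap: 1.004
gripper_force: 0.0
clock: 9.27
ee_pos: [0.4438, 0.057, 0.0647]
orientation: [-179.9, 0.0, 77.0]
contact_force: [-0.2, 0.8, 1.8]
finger_gap: 0.999
gripper_force: 0.0
```

```bash
python3 -m pendant '[0.001,0,0.01,0,0,0,1, 0.001,0,0.02,0,0,0,1, 0.001,0,0.03,0,0,0,1, 0.001,0,0.03,0,0,0,1, 0.001,0,0.03,0,0,0,0.7, 0.001,0,0.03,0,0,0,0.5, 0.001,0,0.03,0,0,0,0.4, 0.001,0,0.03,0,0,0,0.35]' 30
python3 -m pendant '[0,0,0,0,0,0,0.3, 0,0,0,0,0,0,0, 0,0,0,0,0,0,0, 0,0,0,0,0,0,0, 0,0,0,0,0,0,0, 0,0,0,0,0,0,0, 0,0,0,0,0,0,0, 0,0,0,0,0,0,0]' 80
```

```text
clock: 9.93
ee_pos: [0.4448, 0.058, 0.0359]
orientation: [179.9, -0.0, 77.0]
contact_force: [-0.7, 0.1, -0.5]
finger_gap: 0.456
gripper_force: 0.0
clock: 10.6
ee_pos: [0.4444, 0.0581, 0.036]
orientation: [180.0, -0.0, 77.0]
contact_force: [-3.5, 0.7, 5.9]
finger_gap: 0.291
gripper_force: 79.9
```

```bash
cat > nose.py <<'E'
from h import *
import sys
np.set_printoptions(precision=4,suppress=True)
u=np.array([np.cos(np.radians(-12.95)),np.sin(np.radians(-12.95))]);v=np.array([-u[1],u[0]]);B=np.array([.522,.0405])
for n in sys.argv[1:]:
    d=snap(n); save(d,n+'N'); P=cloud(d);Z=P[...,2]; q=(P[...,:2]-B)@np.c_[u,v]; ok=d['z']>0; I=d['img'].min(-1)
    m=ok&(abs(Z-.068)<.006)&(I>100)&(abs(q[...,1])<.046)&(q[...,0]<.3)
    if m.sum()>50:
        A=np.c_[q[m],np.ones(m.sum())]; k=A[:,0]>-.06; f=np.linalg.lstsq(A[k],Z[m][k],rcond=None)[0]
        e=[q[m][(abs(q[m][:,1]-y)<.005),0].max() for y in (-.03,-.01,.01,.03) if (abs(q[m][:,1]-y)<.005).any()]
        print(n,'nose s',np.percentile(q[m][:,0],99.5),e,'tilt',f)
    k=ok&(Z>.075)&(Z<.084)&(q[...,1]>.055)&(q[...,1]<.08)&(abs(q[...,0]-.26)<.02)
    if k.sum()>5: print(n,'finger',k.sum(),np.percentile(q[k][:,0],[2,50,98]))
    print(n,'knob',end=' ')
    k=ok&(abs(Z-.107)<.004)&(abs(q[...,1])<.03)&(q[...,0]<.1); print(k.sum(),q[k].mean(0) if k.any() else '')
E
python3 nose.py scene wrist
```

```text
scene nose s 0.10984904106692811 [np.float64(0.10951727098153446), np.float64(0.10975855288895554), np.float64(0.11073770662333672), np.float64(0.1102734632887436)] tilt [-0.0028 -0.0009  0.0695]
scene finger 23 [0.256  0.2594 0.261 ]
scene knob 25 [-0.0783 -0.0058]
wrist nose s 0.04694165985393896 [np.float64(0.06389710699269542), np.float64(0.02300502494526167), np.float64(0.02294778581660438), np.float64(0.04149969365016085)] tilt [0.0005 0.001  0.0669]
wrist knob 5070 [-0.0796  0.0021]
```

```bash
python3 -m pendant '[0,0.004,0,0,0,0,0, 0,0.011,0,0,0,0,0, 0,0.019,0,0,0,0,0, 0,0.027,0,0,0,0,0, 0,0.035,0,0,0,0,0, 0,0.043,0,0,0,0,0, 0,0.05,0,0,0,0,0, 0,0.054,0,0,0,0,0]'
python3 nose.py scene
```

```text
clock: 11.37
ee_pos: [0.4968, 0.0461, 0.036]
orientation: [-179.9, -0.0, 77.0]
contact_force: [-9.6, 2.0, 9.6]
finger_gap: 0.293
gripper_force: 80.7
scene nose s 0.1635774057120902 [np.float64(0.16448401041696784), np.float64(0.16473506002054647), np.float64(0.16342406641065457), np.float64(0.16451571372125706)] tilt [0.0001 0.0011 0.0694]
scene finger 27 [0.2553 0.2592 0.2616]
scene knob 24 [-0.0223 -0.005 ]
```

```bash
python3 -m pendant '[0,0.004,0,0,0,0,0, 0,0.011,0,0,0,0,0, 0,0.019,0,0,0,0,0, 0,0.027,0,0,0,0,0, 0,0.035,0,0,0,0,0, 0,0.043,0,0,0,0,0, 0,0.051,0,0,0,0,0, 0,0.056,0,0,0,0,0]'
python3 nose.py scene
python3 -m pendant '[0,0.003,0,0,0,0,0, 0,0.008,0,0,0,0,0, 0,0.014,0,0,0,0,0, 0,0.02,0,0,0,0,0, 0,0.026,0,0,0,0,0, 0,0.031,0,0,0,0,0, 0,0.035,0,0,0,0,0, 0,0.035,0,0,0,0,0]'
python3 nose.py scene wrist
```

```text
clock: 12.08
ee_pos: [0.5514, 0.0335, 0.0361]
orientation: [-179.9, -0.0, 77.0]
contact_force: [-9.5, 1.4, 9.2]
finger_gap: 0.289
gripper_force: 80.6
scene nose s 0.22011146323882272 [np.float64(0.21984040677606967), np.float64(0.22040207224528874), np.float64(0.21946634788906874), np.float64(0.21968941528676766)] tilt [-0.0019  0.0032  0.0695]
scene finger 24 [0.2556 0.2589 0.2613]
scene knob 35 [ 0.0308 -0.0066]
clock: 12.8
ee_pos: [0.5857, 0.0257, 0.0361]
orientation: [-180.0, -0.0, 77.0]
contact_force: [-4.0, 1.3, 5.9]
finger_gap: 0.297
gripper_force: 80.3
scene nose s 0.25502718666492435 [np.float64(0.25522389497574455), np.float64(0.2547668526047619), np.float64(0.2553588861589498), np.float64(0.25561676029359104)] tilt [-0.0023 -0.0002  0.0694]
scene finger 26 [0.2566 0.2592 0.2609]
scene knob 24 [ 0.0653 -0.008 ]
wrist nose s 0.19225671788741244 [np.float64(0.21245689492778927), np.float64(0.16762694427523073), np.float64(0.1676430209517626), np.float64(0.18724909131312123)] tilt [-0.0004  0.0005  0.067 ]
wrist knob 5028 [0.0654 0.0021]
```

```bash
python3 -m pendant '[0,0.002,0,0,0,0,0, 0,0.004,0,0,0,0,0, 0,0.004,0,0,0,0,0, 0,0.004,0,0,0,0,0, 0,0.004,0,0,0,0,0, 0,0.004,0,0,0,0,0, 0,0.004,0,0,0,0,0, 0,0.004,0,0,0,0,0]'
python3 nose.py scene wrist; python3 lv.py scene side
python3 - <<'E'
from h import *
d=load('sceneN')
cv2.imwrite('pics/crop4.png',cv2.resize(d['img'][200:320,235:395],(800,600),interpolation=cv2.INTER_CUBIC)[:,:,::-1])
E
```

```text
clock: 13.57
ee_pos: [0.589, 0.0249, 0.0361]
orientation: [-179.9, -0.0, 77.0]
contact_force: [-6.7, 2.0, 7.3]
finger_gap: 0.296
gripper_force: 80.4
scene nose s 0.25830442726242814 [np.float64(0.2583096038822778), np.float64(0.2583113516283175), np.float64(0.25781627408713353), np.float64(0.2590434475936443)] tilt [-0.0032  0.0018  0.0697]
scene finger 23 [0.2553 0.2586 0.2606]
scene knob 29 [ 0.0701 -0.0073]
wrist nose s 0.19591029114591207 [np.float64(0.21492588111173977), np.float64(0.17101498736827056), np.float64(0.17122947430666371), np.float64(0.1905572083593445)] tilt [-0.0012  0.0007  0.0671]
wrist knob 5046 [0.0687 0.0022]
scene pointer px 17 [ 0.5351 -0.0699  0.0794] rmax 0.09746715605908415
  tip est [ 0.5337 -0.0698]
  tooth 33 ((0.5326105952262878, -0.08498217910528183), (0.011512434110045433, 0.022116705775260925), 83.95826721191406)
side pointer px 32 [ 0.5384 -0.073   0.0814] rmax 0.09318830311426173
  tip est [ 0.5336 -0.0729]
  tooth 25 ((0.5270710587501526, -0.05860156938433647), (0.020036373287439346, 0.012043830938637257), 84.38105773925781)
  tooth 42 ((0.5317240953445435, -0.08447377383708954), (0.026201609522104263, 0.020408201962709427), 75.28087615966797)
```

View pics/crop4.png

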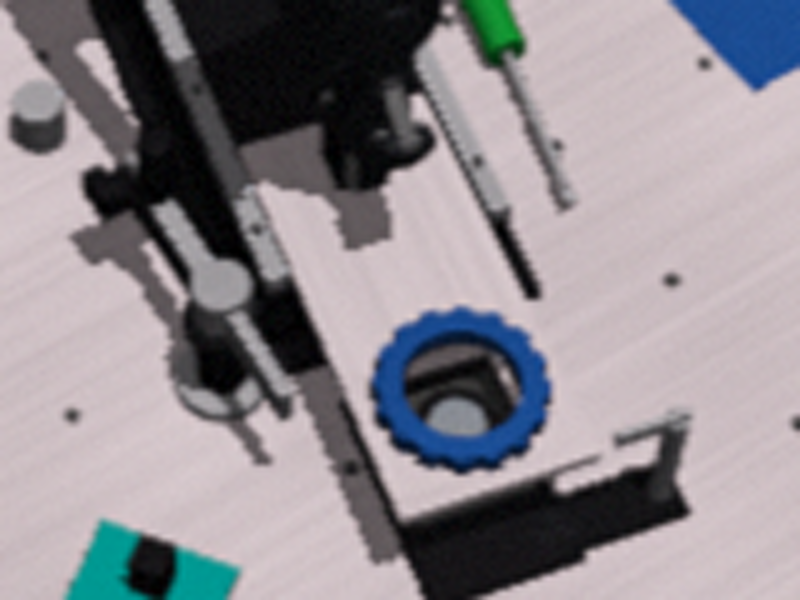

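The crop shows the leading edge (405,525)–(600,455) in line with the index finger (620,440)–(685,415). The nose is at 0.2583 and the finger centre at 0.2588, the plate is level, it is held at 80 N with a slight downward press, and the lever is still in the notch. Handing in.

```bash
python3 -c "
from station import arm; print(arm.job_done())"
```

```text
the job is handed in; nothing more can be done
None
```

I handed the job in at about 13.6 s with the lever pointer in the notch and the carrier held level at the index mark, its leading edge about 0.5 mm from the pointer by camera; the station did not report a verdict.

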